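# Stand specimen carriers up on a scanner tray and shut the tray

### The job

Pull the scanner's loading tray all the way out by its orange handle, and stand every specimen carrier on the table (two or three) upright on the tray: lay it with its plain edge at the blue fence, push it so that it tips up on that edge, and leave its plate flat against the fence with the coloured tab on top, reaching over the fence, and the whole plate within the tray's length. Once all stand, push the tray fully home, and leave the other things on the bench where they are.

Things in the scene. Friction and masses are not known exactly. Their poses are not given: they have to be found in the camera images.
- tray (a joint): travel of the loading tray, m: 0 is fully home under the clear hood, 0.27 fully out; it slides along +y of the fence frame, stays where it is left (about 2.5 N of friction)
- fence (a point): middle of the foot of the blue fence's face, at the tray's floor (16 mm above the table); moves with the tray. x: square to the fence, away from the robot; y: along it, the tray's opening direction; z up. Fence 40 mm high with windows, 8 thick, y -130 to 130 mm; floor x -100 to 25 mm. Three grey pads (look only) at y = -85, 0, 85 mm suit the carriers
- scanner: the fixed white instrument: its origin lies on the table in the mouth of the clear hood (109 mm high, 190 mm wide) under which the tray goes home; x and y as the fence's, the hood lies at y below 0. With the tray home the tray floor's +y end is 10 mm inside the mouth
- handle (a point): middle of the top of the orange handle, an upright plate 10 mm thick (along the fence's y), 80 mm wide (along its x), top 66 mm above the table, free on both sides (60 mm from the tray floor, on an arm at floor height)
- carrier1: dark grey L-shaped specimen carrier, green tab, 0.1-0.2 kg; may be absent (None). Plate 60 (its x) x 54 (y) x 12 mm thick, lying flat at first. A tab 8 mm thick (x), 24 mm wide (y) stands mid-way along its -x edge, outer face flush with that edge, top 45 mm above the underside. Origin: centre of the underside; z up when flat. Upright, x points down and the tab reaches 33 mm past the fence's face
- carrier2: dark grey L-shaped specimen carrier, yellow tab, 0.1-0.2 kg; may be absent (None). Plate 60 (its x) x 54 (y) x 12 mm thick, lying flat at first. A tab 8 mm thick (x), 24 mm wide (y) stands mid-way along its -x edge, outer face flush with that edge, top 45 mm above the underside. Origin: centre of the underside; z up when flat. Upright, x points down and the tab reaches 33 mm past the fence's face
- carrier3: dark grey L-shaped specimen carrier, red tab, 0.1-0.2 kg; may be absent (None). Plate 60 (its x) x 54 (y) x 12 mm thick, lying flat at first. A tab 8 mm thick (x), 24 mm wide (y) stands mid-way along its -x edge, outer face flush with that edge, top 45 mm above the underside. Origin: centre of the underside; z up when flat. Upright, x points down and the tab reaches 33 mm past the fence's face
- carrier1_tab (a point): middle of the top end of the tab of carrier1 (26 mm towards -x from the origin, 45 mm above the underside). To tip a carrier: +x edge at the fence, push the tab's outer face high up, towards the fence and over in an arc about that edge; past about 75 degrees it falls against the fence by itself
- carrier2_tab (a point): middle of the top end of the tab of carrier2 (26 mm towards -x from the origin, 45 mm above the underside)
- carrier3_tab (a point): middle of the top end of the tab of carrier3 (26 mm towards -x from the origin, 45 mm above the underside)
- brass_weight: bystander: brass cylinder 32 mm across, 36 mm high; origin at the underside
- objective: bystander: steel microscope objective 30 mm across, 44 mm high, standing; origin at the underside
- oil_bottle: bystander: amber bottle 34 mm across, 75 mm high; origin at the underside
- mouse: bystander: black computer mouse 100 x 60 x 26 mm; origin at the underside
- slide_box: bystander: blue box 60 x 160 x 34 mm; origin at the underside
- dish: bystander: shallow glass dish 90 mm across, 16 mm high; origin at the underside

How it is judged:
By the outcome, as a careful person would: the job done as asked, in the order asked, and still so for the second after the job is handed in, with the robot touching nothing.
Of carrier1, carrier2, carrier3 only 2 to 3 are there at a start; the rules pass over those that are not, and their reading is None.
At some moment in a run one of carrier1, carrier2, carrier3 may be knocked a few centimetres aside while the robot is not near it.
Once in a run the grip may slacken for a moment while it holds something.
It also fails if it takes over 210 s, if anything falls off the work surface, if the arm or the gripper's body presses on something with over 40 N, if the wrist force passes 120 N, or if a joint passes its speed limit or range.

### The arm

A 7-joint arm with a two-finger parallel gripper is mounted at the origin on the work surface. World frame = base frame: x ahead of the robot, y to its left, z up, the work surface at z = 0. Lengths are in mm, angles in rad, forces in N, time in s.
With the tool pointing down it reaches from about 425 to 1025 mm from the base axis. Payload 9.4 kg.
Tool frame: the origin (TCP) lies between the finger pads; the fingertips stand 11 mm ahead of it and the grasp point (between the pads) lies 8 mm behind it; z points along the fingers, y is the line along which they close (so a half turn about z gives the same grasp; the last joint's range is limited). The gripper opens to 93 mm and grips with 3 to 60 N. Pads are 15 mm wide; open, the fingers measure 128 mm over their backs; the gripper's body (75 mm by 188 mm) begins 65 mm behind the grasp point.
Start: joints at [1.266, 0.599, -0.003, 1.599, 0.002, 0.943, -0.08], TCP at [163.721, -706.272, 229.618] pointing down, gripper open.
Joint ranges: [-2.57, 2.57], [-0.35, 1.97], [-1.29, 1.29], [0.11, 2.56], [-1.05, 4.19], [0.11, 1.86], [-2.63, 2.63]. Speed limits (rad/s): [2.22, 2.22, 3.01, 3.01, 3.14, 3.14, 3.14].

### API

Orientations are given as a unit quaternion [w, x, y, z].
In Python, from rig import env, viewer gives the robot as it stands.
- The arm moves only by the tool carry_out, never from a script. Its argument "commands" is a list that holds one entry, the list of rows, each a list of 7 numbers: the shift along the tool's x, y, z in mm, then the turn, a rotation vector about the tool's x, y, z in degrees, then the gripper command: -1 is fully open, 1 is shut, values between are in proportion. A call has 1 to 20 rows; each row shifts and turns the commanded pose from where the row before left it, along the tool's axes as they then stand; what a row does not reach is not made up. A row lasts 1/10 s, in which the tool goes at most 50 mm and 8.59 degrees, less where a joint would pass 70% of its speed; a pose out of reach is approached as far as the arm can. A call is refused whole if a number of a shift passes 50 or a number of a turn 8.59, either way. A call with a gripper value outside its range is refused whole. The fingers move at their own pace and stop on an object; the grip force is fixed at half the most. Time passes only in rows, so rows that do not move let the fingers close. It gives the time, the measured TCP pose, the force, the opening and the grip force at its end, in the units of the state.
- env.state(): the state, without advancing time (a new reading comes with each control period).
- viewer.snapshot(name): name is "scene" or "side" or "wrist"; returns a dict with "img" (384x512x3 uint8, red, green, blue), "depth" (384x512 float32, mm along the optical axis (not along the pixel's ray), 0 where there is no reading), "fx", "fy", "cx", "cy" (pixels), "R" (3x3) and "t" (3): a world point X has camera coordinates R X + t. Camera axes: x right, y down, z forward; pixel columns grow to the right and rows downward; lengths in mm; the calibration is good to about 2 mm. A picture is of the moment at which its call begins.
- env.close_job(): hands the job in; it is judged then, once.
The state is a dict: "time": time; "q": joint angles; "joint_velocities": joint speeds; "joint_torque": joint torques, N m; "tcp_pos": TCP position; "ee_rot": TCP orientation; "contact_force": force on the tool from outside, world axes, zero at the start; "torque": the same for the moment, N m; "gripper_width": finger opening in mm; "grip_force": force on a finger pad.
Only numpy, scipy, OpenCV 4.12 (cv2) and the standard library are available. Lean on these libraries where they do the work, as an engineer would, in place of code of your own. Each camera call takes 0.05 s, during which the arm holds its last target. There are 200 camera calls.

## Working session

There is one attempt and no reset: what is moved stays moved. The work goes in short steps, Python scripts to look and compute and a tool call to move; the robot and the scene stay as the last step left them, time stands still between calls to the robot, and variables do not carry over. Pictures are saved under pics/ and viewed, at most 14 in all, crops included, and the job is handed in when it is done.

Besides the shell and the picture viewer there is one more tool, called after "Call:" as a command line: name --argument value ..., lists and objects as JSON in quotes. carry_out: Moves the arm, as the interface text tells. Its arguments: {"type":"object","properties":{"commands":{"type":"array"}},"required":["commands"]}

```bash
mkdir -p pics; ls
cat > h.py <<'E'
import numpy as np, cv2
from rig import env, viewer
def snap(n,f=None):
    s=viewer.snapshot(n)
    if f: cv2.imwrite('pics/'+f,cv2.cvtColor(s['img'],cv2.COLOR_RGB2BGR))
    return s
def pts(s):
    v,u=np.mgrid[0:384,0:512]; d=s['depth']
    c=np.stack([(u-s['cx'])/s['fx']*d,(v-s['cy'])/s['fy']*d,d],-1)
    return (c-s['t'])@s['R']   # world
E
python3 - <<'E'
from h import *
a=snap('scene','a.png');b=snap('side','b.png')
np.savez('/tmp/s0.npz',**{'a_'+k:v for k,v in a.items()},**{'b_'+k:v for k,v in b.items()})
st=env.state(); print({k:np.round(v,3).tolist() for k,v in st.items()})
cv2.imwrite('pics/ab.png',np.vstack([cv2.imread('pics/a.png'),cv2.imread('pics/b.png')])[:,:,:][:600*2])
for s in(a,b): print(-s['R'].T@s['t'],s['R'][2],s['fx'])
E
```

```text
pics
{'time': 0.1, 'q': [1.266, 0.6, -0.003, 1.6, 0.002, 0.943, -0.08], 'joint_velocities': [-0.0, -0.003, -0.0, -0.001, 0.001, -0.001, -0.0], 'joint_torque': [0.005, -76.655, 1.502, -25.294, -0.052, 0.014, 0.0], 'tcp_pos': [163.567, -705.898, 228.86], 'ee_rot': [-0.001, 0.994, 0.114, -0.0], 'contact_force': [0.279, -0.01, -0.039], 'torque': [-0.002, 0.013, 0.01], 'grip_force': 0.0, 'gripper_width': 93.152}
[1079.30089996  754.09335781  842.51935101] [-0.4463557  -0.60843177 -0.65618394] 372.0411585416175
[444.62589749 905.13198714 744.69817715] [ 0.11222557 -0.77363673 -0.62361177] 354.53333522864096
```

View pics/a.png

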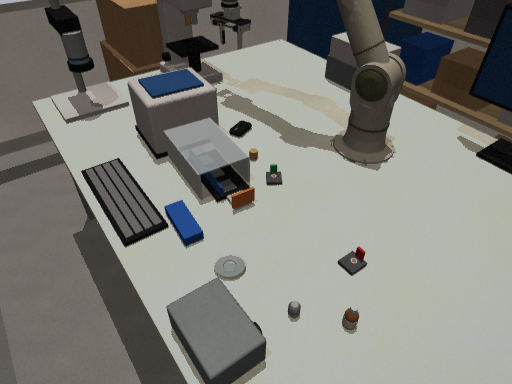

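View pics/b.png

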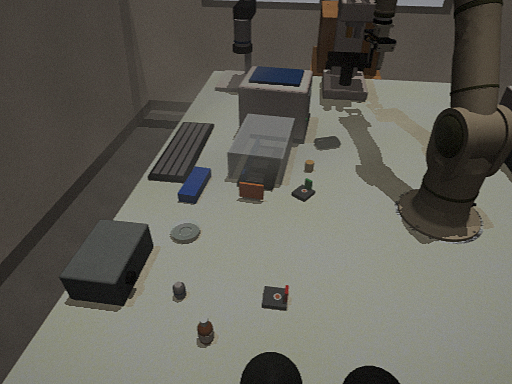

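The scene view shows the scanner with hood (205,155), the orange handle (243,198), the green carrier (274,178), the red carrier (352,262), the dish (230,267), the slide box (184,222), the objective (294,308) and the bottle (351,317). No yellow tab is visible. Next I'll measure these.

```bash
cat >> h.py <<'E'
def load(p):
    z=np.load('/tmp/s0.npz'); return {k[2:]:z[k] for k in z.files if k[0]==p}
R=dict(orange=((5,150,90),(14,255,255)),green=((45,110,40),(85,255,255)),red=((0,170,80),(4,255,255)),red2=((174,150,80),(180,255,255)),yellow=((22,150,100),(34,255,255)),blue=((105,120,30),(125,255,255)))
def blobs(s,name,amin=15):
    h=cv2.cvtColor(s['img'],cv2.COLOR_RGB2HSV); m=cv2.inRange(h,*map(np.array,R[name]))
    n,l,st,c=cv2.connectedComponentsWithStats(m)
    return [(l==i,c[i]) for i in range(1,n) if st[i,4]>=amin]
E
python3 - <<'E'
from h import *
np.set_printoptions(precision=1,suppress=True)
for p in 'ab':
    s=load(p);P=pts(s)
    for n in R:
        for m,c in blobs(s,n):
            q=P[m&(s['depth']>0)]
            if len(q): print(p,n,c,m.sum(),np.percentile(q,[3,50,97],axis=0).round(0).tolist())
    # objects above table, by height map
    t=P[...,2]; print('table z',np.median(t[(s['depth']>0)&(abs(t)<15)]))
    m=((t>6)&(t<90)&(s['depth']>0)&(P[...,0]>300)&(P[...,0]<1100)&(abs(P[...,1])<900)).astype(np.uint8)
    n,l,st,c=cv2.connectedComponentsWithStats(m)
    for i in range(1,n):
        if st[i,4]>25: q=P[l==i]; print(' ',c[i],st[i,4],np.percentile(q,[2,50,98],axis=0).round(0).tolist())
E
```

```text
a orange [242.7 191.5] 42 [[552.0, -29.0, 22.0], [590.0, 17.0, 65.0], [629.0, 21.0, 68.0]]
a green [273.4 168.6] 49 [[403.0, -63.0, 15.0], [412.0, -56.0, 31.0], [421.0, -50.0, 44.0]]
a red [360.7 249.6] 17 [[446.0, 376.0, 43.0], [450.0, 386.0, 45.0], [452.0, 397.0, 46.0]]
a blue [313.7  24.3] 2313 [[-987.0, -1622.0, -233.0], [-973.0, -1345.0, -41.0], [-959.0, -1106.0, 122.0]]
a blue [380.1   9.6] 236 [[-990.0, -845.0, 101.0], [-974.0, -779.0, 190.0], [-964.0, -748.0, 236.0]]
a blue [397.7   3.9] 93 [[-1148.0, -757.0, 184.0], [-1087.0, -750.0, 206.0], [-1039.0, -744.0, 231.0]]
a blue [498.3  67.3] 1965 [[-387.0, 168.0, 196.0], [-382.0, 209.0, 294.0], [-376.0, 290.0, 459.0]]
a blue [418.   50.2] 2399 [[-1327.0, -756.0, -184.0], [-1118.0, -523.0, -10.0], [-1048.0, -447.0, 77.0]]
a blue [79.1 58.2] 37 [[745.0, -905.0, 237.0], [784.0, -883.0, 241.0], [821.0, -874.0, 244.0]]
a blue [169.7  82.6] 1050 [[478.0, -571.0, 226.0], [574.0, -489.0, 231.0], [662.0, -421.0, 234.0]]
a blue [214.8 183.5] 163 [[622.0, -165.0, 19.0], [630.0, -92.0, 35.0], [636.0, -48.0, 57.0]]
a blue [183.7 222.5] 930 [
[... 2141 characters left out ...]
, 30.0]]
  [232.8 163. ] 179 [[670.0, -215.0, 7.0], [678.0, -118.0, 40.0], [687.0, -90.0, 86.0]]
  [309.4 165.2] 93 [[392.0, -196.0, 7.0], [407.0, -173.0, 29.0], [422.0, -166.0, 39.0]]
  [304.4 190.1] 278 [[390.0, -68.0, 8.0], [416.0, -40.0, 13.0], [454.0, -4.0, 47.0]]
  [185.2 228.7] 470 [[717.0, 154.0, 6.0], [760.0, 190.0, 13.0], [797.0, 235.0, 19.0]]
  [113.  277.1] 2416 [[817.0, 274.0, 9.0], [833.0, 454.0, 56.0], [960.0, 461.0, 90.0]]
  [179.3 289.8] 187 [[691.0, 401.0, 9.0], [701.0, 417.0, 36.0], [717.0, 423.0, 46.0]]
  [275.6 296.9] 522 [[443.0, 360.0, 7.0], [472.0, 392.0, 13.0], [501.0, 413.0, 46.0]]
  [205.4 330.4] 358 [[596.0, 502.0, 8.0], [609.0, 517.0, 48.0], [626.0, 526.0, 77.0]]
```

Run:
```python
from h import *
np.set_printoptions(precision=1,suppress=True)
for p in 'ab':
    s=load(p);P=pts(s);P[...,2]+= .8 if p=='a' else -.9
    ok=s['depth']>0
    def pca(m,n):
        q=P[m&ok]; c=q[:,:2].mean(0); u=np.linalg.svd(q[:,:2]-c)[2][0]; print(p,n,c,'dir',np.degrees(np.arctan2(u[1],u[0]))%180,len(q))
    z=P[...,2]
    box=lambda x0,x1,y0,y1,z0,z1:(P[...,0]>x0)&(P[...,0]<x1)&(P[...,1]>y0)&(P[...,1]<y1)&(z>z0)&(z<z1)
    for m,c in blobs(s,'orange'): pca(m&box(500,700,-10,60,60,72),'handle')
    for m,c in blobs(s,'blue'):
        if p=='a' and 150<c[1]<200: pca(m&box(600,650,-200,0,40,70),'fence')
        if 60<c[1]<90 and 100<c[0]<300: print('panel',cv2.minAreaRect(P[m&ok][:,:2].astype(np.float32)))
        if 170<c[1]<230: print('slidebox',cv2.minAreaRect(P[m&ok&(z>30)][:,:2].astype(np.float32)))
    for n,b in (('green',(380,470,-80,10)),('red',(430,520,345,425))):
        m=box(*b,9,15); r=cv2.minAreaRect(P[m&ok][:,:2].astype(np.float32)); print(n,r,m.sum())
        m=box(*b,25,60); q=P[m&ok]; r=cv2.minAreaRect(q[:,:2].astype(np.float32)); print('  tab',r,q[:,:2].mean(0),(q[:,:2].max(0)+q[:,:2].min(0))/2,'top',q[q[:,2]>41].mean(0),len(q))
    m=box(400,800,-80,-10,95,125); pca(m,'hoodedge')
```

```text
a handle [592.9  16.8] dir 176.80045498699397 40
panel ((567.3637084960938, -498.8770751953125), (162.60409545898438, 199.67137145996094), 85.277099609375)
a fence [630.  -89.6] dir 86.37274581561978 75
slidebox ((628.5833129882812, -105.39102172851562), (119.45846557617188, 10.067496299743652), 86.14087677001953)
slidebox ((791.0040283203125, -16.734588623046875), (161.93365478515625, 59.268558502197266), 85.41730499267578)
green ((426.3398132324219, -35.06761932373047), (61.395259857177734, 53.36237335205078), 53.147987365722656) 155
  tab ((411.0748291015625, -58.64371109008789), (13.254135131835938, 24.972537994384766), 79.74977111816406) [411.9 -58. ] [410.9 -58.8] top [409.3 -59.   43.3] 38
red ((475.187255859375, 385.8743896484375), (62.37230682373047, 55.40626525878906), 1.964223861694336) 318
  tab ((449.48638916015625, 387.390869140625), (23.540367126464844, 11.668910026550293), 89.28682708740234) [450.9 387.4] [449.5 387.4] top [449.9 386.6  45. ] 62
a hoodedge [519.6 -77.8] dir 177.64994262820582 23
b handle [588.1  16.9] dir 176.62791733842545 36
panel ((545.65771484375, -500.55523681640625), (165.2657470703125, 160.26405334472656), 86.333740234375)
slidebox ((787.5924072265625, -18.05974578857422), (159.54617309570312, 57.64166259765625), 85.85330963134766)
green ((421.98199462890625, -36.851287841796875), (66.93000793457031, 55.798828125), 57.10102081298828) 184
  tab ((407.66107177734375, -58.47771072387695), (9.957077980041504, 25.578636169433594), 61.819976806640625) [406.6 -57. ] [407. -58.] top [407.5 -58.4  44.7] 48
red ((472.326904296875, 386.2310485839844), (59.73573684692383, 56.88217544555664), 0.3971264064311981) 435
  tab ((447.015869140625, 385.7909240722656), (7.369145393371582, 27.415258407592773), 4.574021339416504) [446.3 390.2] [446.2 385.5] top [446.2 387.5  44.7] 46
b hoodedge [514.  -78.1] dir 178.01159282992518 24
```

Call:
carry_out --commands '[[[0,0,0,0,0,8.3,0.1],[0,0,0,0,0,8.3,0.1],[21.2,-41.5,0,0,0,0,0.1],[21.2,-41.5,0,0,0,0,0.1],[21.2,-41.5,0,0,0,0,0.1],[21.2,-41.5,0,0,0,0,0.1],[21.2,-41.5,0,0,0,0,0.1],[21.2,-41.5,0,0,0,0,0.1],[21.2,-41.5,0,0,0,0,0.1],[21.2,-41.5,0,0,0,0,0.1],[21.2,-41.5,0,0,0,0,0.1],[21.2,-41.5,0,0,0,0,0.1],[21.2,-41.5,0,0,0,0,0.1],[21.2,-41.5,0,0,0,0,0.1],[21.2,-41.5,0,0,0,0,0.1],[21.2,-41.5,0,0,0,0,0.1],[21.2,-41.5,0,0,0,0,0.1],[21.2,-41.5,0,0,0,0,0.1],[21.2,-41.5,0,0,0,0,0.1],[21.2,-41.5,0,0,0,0,0.1]]]'

```text
time: 2.1
tcp_pos: [591.3, 17.5, 229.4]
ee_rot: [0.0, 1.0, -0.031, -0.0]
contact_force: [0.7, -0.3, 0.4]
gripper_width: 41.8
grip_force: 0.0
```

```bash
cat >> h.py <<'E'
from scipy.spatial.transform import Rotation as Ro
def st():
    s=env.state(); w,x,y,z=s['ee_rot']; r=Ro.from_quat([x,y,z,w]).as_matrix()
    return s,np.array(s['tcp_pos']),r
def show():
    s,p,r=st(); print('t%.1f'%s['time'],'tcp',p.round(1),'yaw %.1f tilt %.1f'%(np.degrees(np.arctan2(r[1,0],r[0,0])),np.degrees(np.arccos(-r[2,2]))),'F',np.round(s['contact_force'],1),'w %.1f g %.1f'%(s['gripper_width'],s['grip_force']),'q',np.round(s['q'],2))
def to(x,y,z):
    s,p,r=st(); print('shift in tool axes',(r.T@(np.array([x,y,z])-p)).round(1))
E
python3 - <<'E'
from h import *
show(); to(590.5,17,48)
s=snap('wrist','w0.png')
print(-s['R'].T@s['t'],s['R'])
P=pts(s)
for m,c in blobs(s,'orange'):
    q=P[m&(s['depth']>0)]; q=q[q[:,2]>58]; print(c,cv2.minAreaRect(q[:,:2].astype(np.float32)),q[:,2].mean())
E
```

```text
t2.1 tcp [591.3  17.5 229.4] yaw -3.5 tilt 0.0 F [ 0.7 -0.3  0.4] w 41.8 g 0.0 q [-0.12  0.44 -0.01  1.91  0.01  0.79 -1.76]
shift in tool axes [ -0.7   0.5 181.4]
[674.4974698   12.06556041 383.95372292] [[-6.18561031e-02 -9.98085030e-01  3.08810134e-04]
 [-9.53502884e-01  5.91845676e-02  2.95515546e-01]
 [-2.94967919e-01  1.79849887e-02 -9.55337881e-01]]
[256.25872093 162.84593023] ((603.80224609375, 13.58541488647461), (8.80771255493164, 54.8817138671875), 86.3699722290039) 65.35470387058537
[253. 199.] ((563.9521484375, 20.520069122314453), (0.010315150022506714, 21.0393009185791), 86.35233306884766) 64.99535720479376
```

View pics/w0.png

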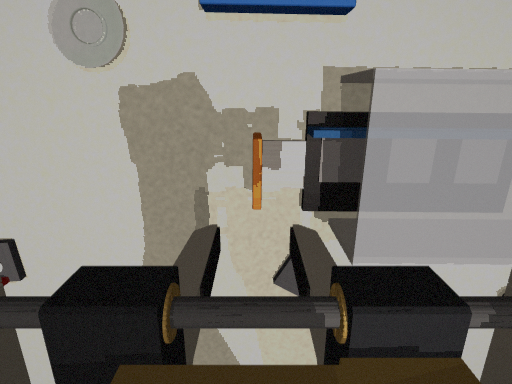

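Call:
carry_out --commands '[[[0,1.5,30,0,0,0,0.1],[0,1,30,0,0,0,0.1],[0,0,30,0,0,0,0.1],[0,0,30,0,0,0,0.1],[0,0,30,0,0,0,0.1],[0,0,20,0,0,0,0.1],[0,0,11,0,0,0,0.1],[0,0,0,0,0,0,1],[0,0,0,0,0,0,1],[0,0,0,0,0,0,1],[0,0,0,0,0,0,1],[0,0,0,0,0,0,1]]]'

```text
time: 3.35
tcp_pos: [591.2, 13.5, 49.6]
ee_rot: [-0.0, 1.0, -0.031, 0.001]
contact_force: [-0.5, 2.4, 5.6]
gripper_width: 9.6
grip_force: 30.0
```

Call:
carry_out --commands '[[[0,-13.5,0,0,0,0,1],[0,-13.5,0,0,0,0,1],[0,-13.5,0,0,0,0,1],[0,-13.5,0,0,0,0,1],[0,-13.5,0,0,0,0,1],[0,-13.5,0,0,0,0,1],[0,-13.5,0,0,0,0,1],[0,-13.5,0,0,0,0,1],[0,-13.5,0,0,0,0,1],[0,-13.5,0,0,0,0,1],[0,-13.5,0,0,0,0,1],[0,-13.5,0,0,0,0,1],[0,-13.5,0,0,0,0,1],[0,-13.5,0,0,0,0,1],[0,-13.5,0,0,0,0,1],[0,-13.5,0,0,0,0,1],[0,-13.5,0,0,0,0,1],[0,-13.5,0,0,0,0,1],[0,-13.5,0,0,0,0,1],[0,-13.5,0,0,0,0,1]]]'

```text
time: 5.35
tcp_pos: [608.7, 258.7, 48.6]
ee_rot: [0.014, 0.999, -0.039, -0.002]
contact_force: [1.9, -59.5, 18.1]
gripper_width: 55.0
grip_force: 30.0
```

Call:
carry_out --commands '[[[0,-2,0,0,0,0,1],[0,-2,0,0,0,0,1]]]'

```text
time: 5.55
tcp_pos: [609.0, 262.4, 48.5]
ee_rot: [0.014, 0.999, -0.038, -0.002]
contact_force: [3.0, -60.2, 20.2]
gripper_width: 62.3
grip_force: 30.0
```

Run:
```python
from h import *
show()
s=snap('scene');cv2.imwrite('pics/c.png',cv2.resize(cv2.cvtColor(s['img'],cv2.COLOR_RGB2BGR)[110:310,120:390],None,fx=2.9,fy=2.9))
```

```text
t5.5 tcp [609.  262.4  48.5] yaw -4.4 tilt 1.6 F [  3.  -60.2  20.2] w 62.3 g 30.0 q [-0.55  0.75  0.07  1.86 -0.05  0.55 -2.1 ]
```

View pics/c.png

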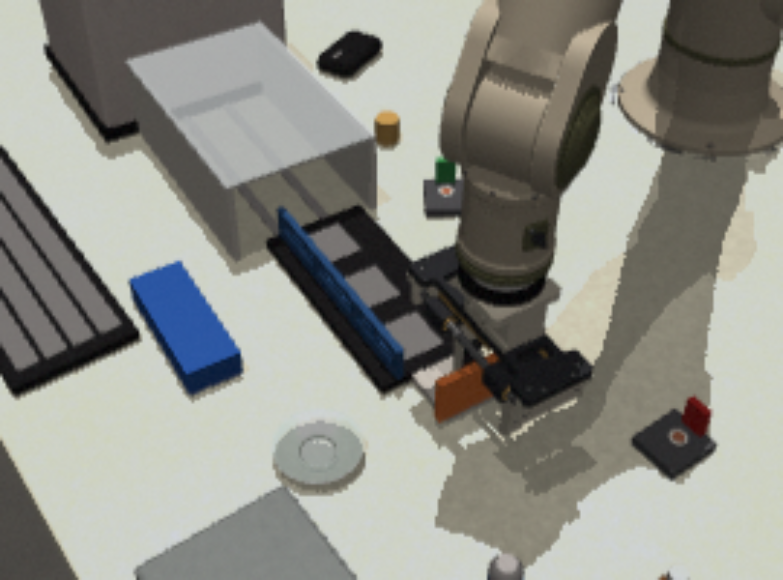

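The carrier tray looks almost fully out and the handle is still between the fingers, at about (460,390) in the crop. I'll measure the handle and the fence.

Run:
```python
from h import *
np.set_printoptions(precision=1,suppress=True)
for n in('scene','side'):
    s=snap(n);P=pts(s)
    for m,c in blobs(s,'orange'):
        q=P[m&(s['depth']>0)];t=q[(q[:,2]>58)&(q[:,0]>500)&(q[:,1]<400)]
        if len(t)>4: print(n,'handle',c,np.percentile(t,[3,50,97],axis=0).tolist(),len(t))
    for m,c in blobs(s,'blue'):
        q=P[m&(s['depth']>0)]
        if len(q) and 560<q[:,0].mean()<700 and q[:,2].mean()<80:
            f=q[q[:,2]>45]; print('fence',cv2.minAreaRect(f[:,:2].astype(np.float32)),len(f))
```

```text
scene handle [277.4 244.4] [[604.4385295098916, 231.1495738801201, 58.81021563437325], [625.4178062771151, 237.01083928025133, 64.28705550442852], [645.3954467488418, 241.44496347126722, 68.06150323014197]] 51
fence ((638.5198974609375, 43.89379119873047), (259.1671142578125, 10.2168607711792), 86.07189178466797) 231
```

Call:
carry_out --commands '[[[0,6,0,0,0,0,1],[0,8,0,0,0,0,1],[0,8,0,0,0,0,1],[0,4,0,0,0,0,1],[0,0,0,0,0,0,1]]]'

```text
time: 6.2
tcp_pos: [607.0, 236.6, 49.2]
ee_rot: [0.013, 0.999, -0.039, -0.002]
contact_force: [-0.1, -60.0, 25.3]
gripper_width: 10.4
grip_force: 30.0
```

Call:
carry_out --commands '[[[0,0,0,0,0,0,0.2],[0,0,0,0,0,0,0.2],[0,0,0,0,0,0,0.2],[0,0,-20,0,0,0,0.2],[0,0,-40,0,0,0,0.2],[0,0,-40,0,0,0,0.2],[0,0,-40,0,0,-8,0.2],[0,0,-10,0,0,-8,0.2],[0,0,0,0,0,-8,0.2],[0,0,0,0,0,-8,0.2],[0,0,0,0,0,-8,0.2],[0,0,0,0,0,-8,0.2],[0,0,0,0,0,-8,0.2],[0,0,0,0,0,-8,0.2],[0,0,0,0,0,-8,0.2],[0,0,0,0,0,-8,0.2],[0,0,0,0,0,-8,0.2],[0,0,0,0,0,-6,0.2]]]'

```text
time: 8.0
tcp_pos: [605.5, 261.1, 198.6]
ee_rot: [-0.0, 0.702, 0.712, -0.0]
contact_force: [-0.1, 0.6, -0.5]
gripper_width: 37.3
grip_force: 0.0
```

Run:
```python
from h import *
np.set_printoptions(precision=1,suppress=True)
show(); to(448,386,200)
for n in('scene','side'):
    s=snap(n);P=pts(s);P[...,2]+= .8 if n=='scene' else -.9
    for m,c in blobs(s,'orange'):
        q=P[m&(s['depth']>0)];t=q[(q[:,2]>60)&(q[:,0]>500)&(q[:,1]<400)]
        if len(t)>4: print(n,'handle',c,np.percentile(t,[3,50,97],axis=0).tolist(),len(t))
    for m,c in blobs(s,'blue'):
        q=P[m&(s['depth']>0)]
        if len(q) and 560<q[:,0].mean()<700 and q[:,2].mean()<80:
            f=q[q[:,2]>50]; print('fence',cv2.minAreaRect(f[:,:2].astype(np.float32)),len(f))
```

```text
t8.0 tcp [605.5 261.1 198.6] yaw 90.8 tilt 0.0 F [-0.1  0.6 -0.5] w 37.3 g 0.0 q [-0.2  0.6 -0.4  1.8  0.3  0.8 -0.8]
shift in tool axes [ 127.1 -155.8   -1.3]
scene handle [281.  241.9] [[572.8557126469879, 232.1357352844089, 60.33979097783568], [607.4735308065323, 238.18232188561453, 65.17456322126526], [644.7516279375988, 242.97890050270584, 68.71832482270347]] 87
fence ((638.5979614257812, 45.511634826660156), (257.7660827636719, 9.735137939453125), 85.99402618408203) 196
side handle [227.2 230.8] [[597.4551266602169, 229.82832194176729, 63.63155781006997], [620.3822636132442, 235.8334334457573, 65.54646507915461], [640.8243222388869, 239.3843431614795, 67.48619766619333]] 45
fence ((640.6298828125, 111.45358276367188), (123.52339172363281, 7.42084264755249), 85.7372817993164) 56
```

Call:
carry_out --commands '[[[25.4,-31,0,0,0,0,0.2],[25.4,-31,0,0,0,0,0.2],[25.4,-31,0,0,0,0,0.2],[25.4,-31,0,0,0,0,0.2],[25.4,-31.8,0,0,0,0,0.2]]]'

```text
time: 8.6
tcp_pos: [447.7, 387.4, 198.7]
ee_rot: [-0.0, 0.706, 0.709, 0.0]
contact_force: [0.5, 0.6, -0.6]
gripper_width: 37.0
grip_force: 0.0
```

Run:
```python
from h import *
np.set_printoptions(precision=1,suppress=True)
show()
s=snap('wrist','w1.png');P=pts(s);ok=s['depth']>0
for n in('red','red2'):
  for m,c in blobs(s,n):
    q=P[m&ok];q=q[q[:,2]>40]
    if len(q)>5: print(n,c,cv2.minAreaRect(q[:,:2].astype(np.float32)),len(q),q[:,2].mean())
m=ok&(P[...,2]>9)&(P[...,2]<15)&(P[...,0]>420)&(P[...,0]<530)&(P[...,1]>340)&(P[...,1]<430)
print(cv2.minAreaRect(P[m][:,:2].astype(np.float32)),m.sum())
```

```text
t8.6 tcp [447.7 387.4 198.7] yaw 90.2 tilt 0.0 F [ 0.5  0.6 -0.6] w 37.0 g 0.0 q [-0.5  0.5 -0.4  1.9  0.3  0.8 -1.1]
red [254.1 177.7] ((447.74993896484375, 385.2308654785156), (6.386904239654541, 23.240619659423828), 0.3926449120044708) 123 44.577671318496805
((474.2677001953125, 385.67279052734375), (60.05748748779297, 54.71857833862305), 0.04283953085541725) 2163
```

View pics/w1.png

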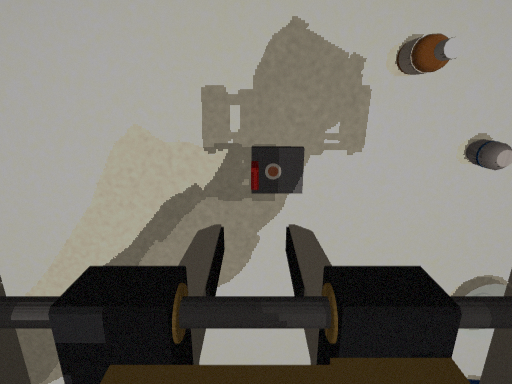

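The wrist view shows the red carrier flat at yaw 0 (plate around (277,170), tab at (254,178)). Grasping its tab.

Call:
carry_out --commands '[[[-2,0,30,0,0,0,0.2],[0,0,40,0,0,0,0.2],[0,0,40,0,0,0,0.2],[0,0,30,0,0,0,0.2],[0,0,20,0,0,0,0.2],[0,0,11.5,0,0,0,0.2],[0,0,0,0,0,0,1],[0,0,0,0,0,0,1],[0,0,0,0,0,0,1],[0,0,0,0,0,0,1],[0,0,0,0,0,0,1],[0,0,-15,0,0,0,1],[0,0,-20,0,0,0,1]]]'

```text
time: 9.95
tcp_pos: [448.8, 384.0, 62.6]
ee_rot: [0.0, 0.704, 0.71, -0.001]
contact_force: [0.4, -0.1, -2.0]
gripper_width: 7.7
grip_force: 30.0
```

Run:
```python
from h import *
np.set_printoptions(precision=1,suppress=True)
show()
s=snap('wrist','w2.png');P=pts(s);ok=s['depth']>0
# carrier centre is tab+26 in x; target centre = face - 30*ex + slot*ey
import math
a=math.radians(-4);ex=np.array([math.cos(a),math.sin(a)]);ey=np.array([-ex[1],ex[0]])
F=np.array([635.2,45])
for sl in(-85,0,85):
    for off in(60,8,0): t=F+sl*ey-(56+off)*ex; print(sl,off,t); to(t[0],t[1],62)
```

```text
t9.9 tcp [448.8 384.   62.6] yaw 90.5 tilt 0.1 F [ 0.4 -0.1 -2. ] w 7.7 g 30.0 q [-0.6  0.7 -0.3  2.   0.4  0.5 -1.2]
-85 60 [513.6 -31.7]
shift in tool axes [-417.3   60.3    3.4]
-85 8 [565.4 -35.3]
shift in tool axes [-421.3  112.2    3.5]
-85 0 [573.4 -35.9]
shift in tool axes [-421.9  120.1    3.5]
0 60 [519.5  53.1]
shift in tool axes [-332.5   66.9    3.6]
0 8 [571.4  49.5]
shift in tool axes [-336.5  118.7    3.7]
0 0 [579.3  48.9]
shift in tool axes [-337.2  126.7    3.7]
85 60 [525.4 137.9]
shift in tool axes [-247.8   73.5    3.7]
85 8 [577.3 134.3]
shift in tool axes [-251.8  125.3    3.8]
85 0 [585.3 133.7]
shift in tool axes [-252.4  133.3    3.8]
```

Call:
carry_out --commands '[[[0,0,0,0,0,4.5,1],[-20,0,0,0,0,0,1],[-20,0,0,0,0,0,1],[-20,0,0,0,0,0,1],[-20,0,0,0,0,0,1],[-20,0,0,0,0,0,1],[-20,0,0,0,0,0,1],[-20,0,0,0,0,0,1],[-20,0,0,0,0,0,1],[-20,0,0,0,0,0,1],[-20,0,0,0,0,0,1],[-20,0,0,0,0,0,1],[-20,15,0,0,0,0,1],[0,20,0,0,0,0,1],[0,20,0,0,0,0,1],[0,20,0,0,0,0,1],[0,20,0,0,0,0,1],[0,20,0,0,0,0,1]]]'

```text
time: 11.8
tcp_pos: [547.6, 135.7, 62.0]
ee_rot: [-0.0, 0.732, 0.682, -0.0]
contact_force: [-0.3, -0.2, -1.5]
gripper_width: 8.2
grip_force: 30.0
```

Run:
```python
from h import *
np.set_printoptions(precision=1,suppress=True)
show()
for n in('wrist','scene','side'):
    s=snap(n,n+'3.png');P=pts(s);ok=s['depth']>0
    for m,c in blobs(s,'blue'):
        q=P[m&ok];q=q[(q[:,2]>52)&(q[:,2]<62)&(q[:,0]>600)&(q[:,0]<680)]
        if len(q)>10: print(n,'fence top',cv2.minAreaRect(q[:,:2].astype(np.float32)),len(q))
    for k in('red','red2'):
      for m,c in blobs(s,k):
        q=P[m&ok];q=q[q[:,2]>40]
        if len(q)>5: print(n,'tab',c,q.mean(0),cv2.minAreaRect(q[:,:2].astype(np.float32)))
    for m,c in blobs(s,'green'): print(n,'green',c,P[m&ok].mean(0))
```

```text
t11.8 tcp [547.6 135.7  62. ] yaw 85.9 tilt 0.0 F [-0.3 -0.2 -1.5] w 8.2 g 30.0 q [-0.1  0.7 -0.3  2.1  0.5  0.5 -0.9]
wrist fence top ((643.4452514648438, 131.56117248535156), (82.70259857177734, 9.659139633178711), 85.85093688964844) 2002
wrist fence top ((637.4946899414062, 48.05317687988281), (38.52499008178711, 8.44399356842041), 87.02328491210938) 453
wrist tab [254.4 249. ] [548.6 140.8  73.7] ((548.3807983398438, 136.7718505859375), (25.155344009399414, 7.766279697418213), 85.8276138305664)
scene fence top ((638.2928466796875, 46.569419860839844), (257.1603088378906, 9.748815536499023), 85.74960327148438) 170
side fence top ((638.589111328125, 78.48347473144531), (59.34819793701172, 6.352524757385254), 85.40718841552734) 21
```

View pics/wrist3.png

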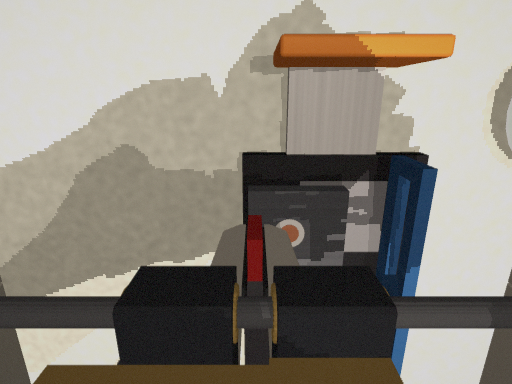

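The wrist view shows the red carrier held above the tray, with its tab at (254,249). The plain edge is at about x 350 px and the fence at about 390 px, so the gap is about 35 mm.

Call:
carry_out --commands '[[[0,15,0,0,0,0,1],[0,14,0,0,0,0,1],[0,0,9,0,0,0,1],[0,0,8,0,0,0,1],[0,2,0,0,0,0,1],[0,2,0,0,0,0,1],[0,0,0,0,0,0,1]]]'

```text
time: 12.65
tcp_pos: [579.3, 134.7, 44.6]
ee_rot: [-0.0, 0.731, 0.682, -0.0]
contact_force: [0.3, 0.7, -2.9]
gripper_width: 7.9
grip_force: 30.0
```

Call:
carry_out --commands '[[[0,1.5,0,0,0,0,1],[0,1,0,0,0,0,1],[0,0,0,0,0,0,1]]]'

```text
time: 12.95
tcp_pos: [582.5, 134.5, 45.1]
ee_rot: [0.0, 0.732, 0.682, 0.0]
contact_force: [-0.1, -0.4, -2.1]
gripper_width: 7.8
grip_force: 30.0
```

Call:
carry_out --commands '[[[0,1,0,0,0,0,1],[0,1,0,0,0,0,1],[0,0,0.5,0,0,0,1],[0,0,0.5,0,0,0,1]]]'

```text
time: 13.35
tcp_pos: [583.1, 134.3, 44.0]
ee_rot: [-0.0, 0.732, 0.682, -0.001]
contact_force: [-5.0, 0.8, 1.7]
gripper_width: 8.2
grip_force: 30.0
```

Contact with the fence and the floor is confirmed. I'll release the tab and raise the open fingers so the near pad can push on its outer face.

Call:
carry_out --commands '[[[0,0,0,0,0,0,0.2],[0,0,0,0,0,0,0.2],[0,0,0,0,0,0,0.2],[0,0,-10,0,0,0,0.2],[0,0,-9,0,0,0,0.2],[0,5,0,0,0,0,0.2],[0,5,0,0,0,0,0.2],[0,3,0,0,0,0,0.2]]]'

```text
time: 14.15
tcp_pos: [597.7, 133.2, 63.2]
ee_rot: [-0.0, 0.732, 0.682, -0.0]
contact_force: [-8.9, 1.2, 7.0]
gripper_width: 36.9
grip_force: 4.1
```

Run:
```python
from h import *
np.set_printoptions(precision=1,suppress=True)
show()
for n in('scene','side'):
    s=snap(n);P=pts(s);ok=s['depth']>0
    for m,c in blobs(s,'green'): print(n,'green',c,P[m&ok].mean(0))
    cv2.imwrite('pics/%s4.png'%n,cv2.resize(cv2.cvtColor(s['img'],cv2.COLOR_RGB2BGR)[120:280,160:360],None,fx=4,fy=3.75*1) if n=='scene' else cv2.resize(cv2.cvtColor(s['img'],cv2.COLOR_RGB2BGR)[130:280,170:370],None,fx=4,fy=4))
```

```text
t14.2 tcp [597.7 133.2  63.2] yaw 85.9 tilt 0.0 F [-8.9  1.2  7. ] w 36.9 g 4.1 q [-0.1  0.7 -0.4  2.   0.5  0.6 -0.8]
```

View pics/side4.png

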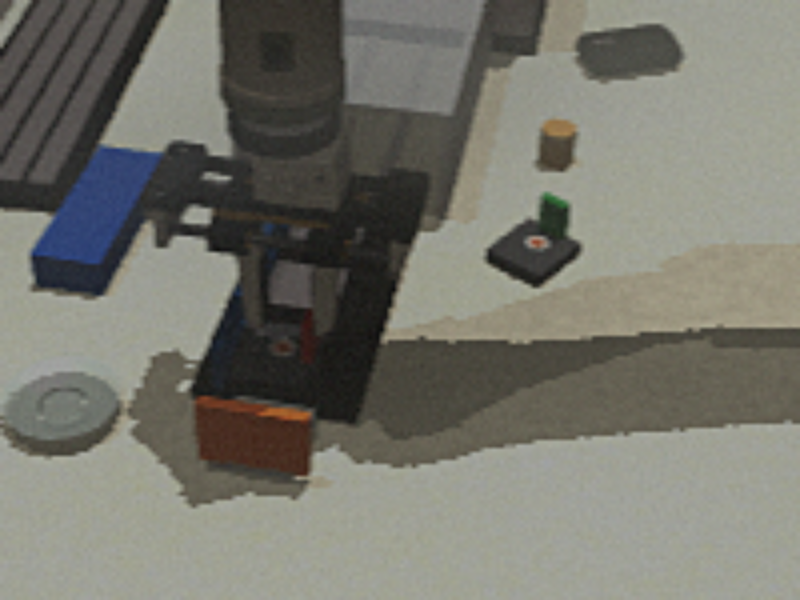

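The side view shows the red tab against the near finger at (310,340), with the plate flat and its edge at the fence. I'll start the tipping arc.

Call:
carry_out --commands '[[[0,1.5,-5,0,0,0,0.2],[0,3,-5,0,0,0,0.2],[0,4.3,-4.2,0,0,0,0.2],[0,4.3,-4.2,0,0,0,0.2]]]'

```text
time: 14.65
tcp_pos: [608.8, 132.5, 81.9]
ee_rot: [-0.001, 0.731, 0.682, -0.002]
contact_force: [-6.6, 0.9, 5.3]
gripper_width: 37.4
grip_force: 4.3
```

Call:
carry_out --commands '[[[0,4.5,-4.5,0,0,0,0.2],[0,5,-3.8,0,0,0,0.2],[0,5.5,-3,0,0,0,0.2],[0,5.7,-2.4,0,0,0,0.2],[0,5.9,-1.8,0,0,0,0.2],[0,5.9,-1.2,0,0,0,0.2]]]'

```text
time: 15.25
tcp_pos: [643.9, 130.2, 98.8]
ee_rot: [0.0, 0.732, 0.682, 0.001]
contact_force: [-0.7, 0.2, 1.2]
gripper_width: 37.1
grip_force: 0.8
```

Run:
```python
from h import *
show()
s=snap('side');w=snap('wrist')
A=cv2.resize(s['img'][170:270,190:290],(400,400),interpolation=cv2.INTER_CUBIC);B=cv2.resize(w['img'],(400,300));B=np.vstack([B,np.zeros((100,400,3),np.uint8)])
cv2.imwrite('pics/t5.png',cv2.cvtColor(np.hstack([A,B]),cv2.COLOR_RGB2BGR))
```

```text
t15.2 tcp [643.9 130.2  98.8] yaw 85.9 tilt 0.1 F [-0.7  0.2  1.2] w 37.1 g 0.8 q [-0.03  0.7  -0.4   1.85  0.42  0.68 -0.74]
```

View pics/t5.png

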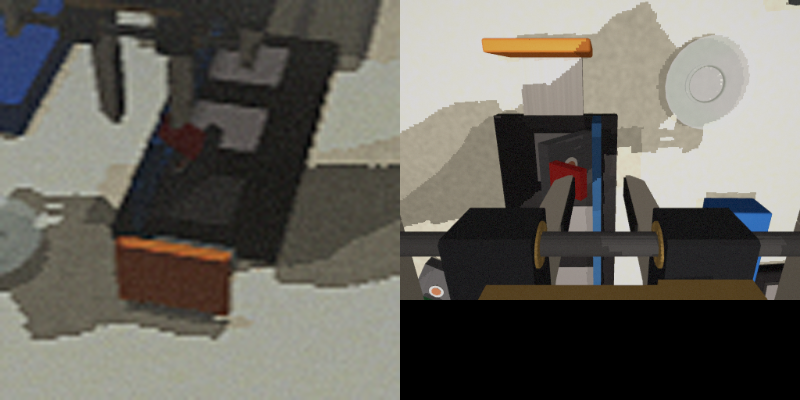

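The wrist crop shows the red carrier tilted about 45°, with the finger on its tab. Continuing the arc.

Call:
carry_out --commands '[[[0,6,-1,0,0,0,0.2],[0,6,-0.4,0,0,0,0.2],[0,6,0,0,0,0,0.2],[0,6,0.4,0,0,0,0.2],[0,6,0.8,0,0,0,0.2],[0,6,1.4,0,0,0,0.2],[0,5,2,0,0,0,0.2],[0,3,1.5,0,0,0,0.2],[0,0,0,0,0,0,0.2]]]'

```text
time: 16.25
tcp_pos: [686.9, 126.9, 93.0]
ee_rot: [-0.0, 0.732, 0.682, -0.0]
contact_force: [-0.7, 0.8, -0.2]
gripper_width: 37.4
grip_force: 0.0
```

Run:
```python
from h import *
show()
s=snap('side');w=snap('wrist')
A=cv2.resize(s['img'][170:270,190:290],(400,400),interpolation=cv2.INTER_CUBIC);B=cv2.resize(w['img'],(400,300));B=np.vstack([B,np.zeros((100,400,3),np.uint8)])
cv2.imwrite('pics/t6.png',cv2.cvtColor(np.hstack([A,B]),cv2.COLOR_RGB2BGR))
```

```text
t16.2 tcp [686.9 126.9  93. ] yaw 85.9 tilt 0.0 F [-0.7  0.8 -0.2] w 37.4 g 0.0 q [-0.01  0.75 -0.4   1.75  0.41  0.73 -0.7 ]
```

View pics/t6.png

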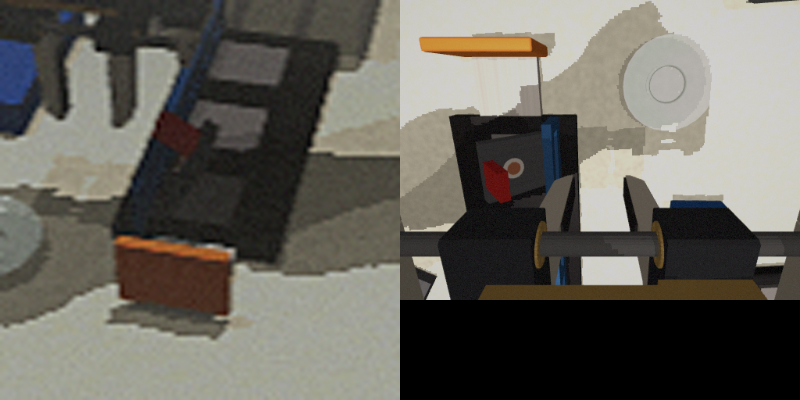

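The finger slipped over the top of the tab because my arc ran too high. The carrier has fallen back nearly flat and yawed, with its tab at (497,182) in the right view. I'll back off and measure it.

Call:
carry_out --commands '[[[0,0,-30,0,0,0,0.2],[0,-10,-30,0,0,0,0.2],[0,-30,-20,0,0,0,0.2],[0,-30,-20,0,0,0,0.2],[0,-30,0,0,0,0,0.2],[0,0,0,0,0,0,0.2]]]'

```text
time: 16.95
tcp_pos: [583.4, 134.7, 194.7]
ee_rot: [0.0, 0.731, 0.683, -0.0]
contact_force: [0.1, -0.7, -0.1]
gripper_width: 37.4
grip_force: 0.0
```

```bash
cat >> h.py <<'E'
def carrier(s,col,zf=16):
    P=pts(s);ok=s['depth']>0
    for n in (['red','red2'] if col=='red' else [col]):
      for m,c in blobs(s,n,8):
        q=P[m&ok]
        if len(q)<6: continue
        t=q[(q[:,2]>zf+38)]; c0=q[:,:2].mean(0)
        if len(t)>5: print(col,'tabtop',np.round(t.mean(0),1),cv2.minAreaRect(t[:,:2].astype(np.float32)),len(t),'zmax %.0f'%np.percentile(q[:,2],98))
        m2=ok&(P[...,2]>zf+9)&(P[...,2]<zf+15)&(np.hypot(P[...,0]-c0[0],P[...,1]-c0[1])<62)&(cv2.cvtColor(s['img'],cv2.COLOR_RGB2HSV)[...,2]<110)
        if m2.sum()>20: print('  plate',cv2.minAreaRect(P[m2][:,:2].astype(np.float32)),m2.sum())
E
python3 - <<'E'
from h import *
show()
for n in('wrist','scene','side'):
    s=snap(n,n+'7.png'); print(n); carrier(s,'red')
    if n=='wrist':
        P=pts(s)
        for m,c in blobs(s,'blue'):
            q=P[m&(s['depth']>0)];q=q[(q[:,2]>54)&(q[:,2]<62)&(q[:,0]>600)&(q[:,0]<680)]
            if len(q)>10: print('fence',cv2.minAreaRect(q[:,:2].astype(np.float32)),len(q))
E
```

```text
t16.9 tcp [583.4 134.7 194.7] yaw 86.1 tilt 0.1 F [ 0.1 -0.7 -0.1] w 37.4 g 0.0 q [ 0.    0.53 -0.48  1.91  0.33  0.78 -0.72]
wrist
red tabtop [571.4 136.5  60.5] ((571.3035888671875, 136.6185760498047), (23.83153533935547, 7.0549445152282715), 85.4499740600586) 176 zmax 62
  plate ((597.34228515625, 134.40692138671875), (54.51506042480469, 60.069793701171875), 85.97235107421875) 1940
fence ((642.9237060546875, 122.94312286376953), (99.97294616699219, 8.40903091430664), 85.94853973388672) 718
fence ((628.2553100585938, -68.19519805908203), (34.6351432800293, 7.492304801940918), 89.25935363769531) 124
scene
side
```

View pics/wrist7.png

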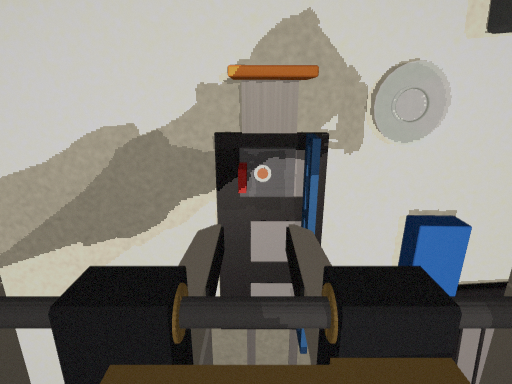

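The wrist view shows the red carrier lying flat and aligned on the tray, with its tab at (243,178) and about 12 mm short of the fence. I'll try again with a narrower opening and a lower arc.

Call:
carry_out --commands '[[[1,-6.5,20,0,0,0,0.48],[0,0,30,0,0,0,0.48],[0,0,30,0,0,0,0.48],[0,0,30,0,0,0,0.48],[0,0,20,0,0,0,0.48],[0,0,7.5,0,0,0,0.48],[0,3,0,0,0,0,0.48],[0,4,0,0,0,0,0.48],[0,4,0,0,0,0,0.48],[0,0,0,0,0,0,0.48]]]'

```text
time: 18.1
tcp_pos: [591.4, 134.7, 56.1]
ee_rot: [-0.0, 0.732, 0.682, -0.001]
contact_force: [-3.7, 1.4, 0.3]
gripper_width: 24.4
grip_force: 1.7
```

Call:
carry_out --commands '[[[0,2.8,-5,0,0,0,0.48],[0,3.3,-5,0,0,0,0.48],[0,3.8,-4.5,0,0,0,0.48],[0,4,-4.2,0,0,0,0.48],[0,4.5,-3.8,0,0,0,0.48],[0,4.8,-3.4,0,0,0,0.48]]]'

```text
time: 18.7
tcp_pos: [610.9, 133.4, 82.8]
ee_rot: [-0.002, 0.731, 0.682, -0.003]
contact_force: [-16.5, 0.5, 17.4]
gripper_width: 24.5
grip_force: 11.4
```

Call:
carry_out --commands '[[[0,5,-3,0,0,0,0.48],[0,5.3,-2.5,0,0,0,0.48],[0,5.5,-2.1,0,0,0,0.48],[0,5.6,-1.6,0,0,0,0.48]]]'

```text
time: 19.1
tcp_pos: [637.2, 131.9, 93.4]
ee_rot: [0.001, 0.732, 0.682, 0.001]
contact_force: [-1.4, -0.2, 5.1]
gripper_width: 24.6
grip_force: 2.5
```

Run:
```python
from h import *
show()
s=snap('side');w=snap('wrist')
A=cv2.resize(s['img'][170:270,190:290],(400,400),interpolation=cv2.INTER_CUBIC);B=cv2.resize(w['img'],(400,300));B=np.vstack([B,np.zeros((100,400,3),np.uint8)])
cv2.imwrite('pics/t8.png',cv2.cvtColor(np.hstack([A,B]),cv2.COLOR_RGB2BGR))
```

```text
t19.1 tcp [637.2 131.9  93.4] yaw 86.0 tilt 0.2 F [-1.4 -0.2  5.1] w 24.6 g 2.5 q [-0.03  0.7  -0.41  1.87  0.43  0.66 -0.76]
```

View pics/t8.png

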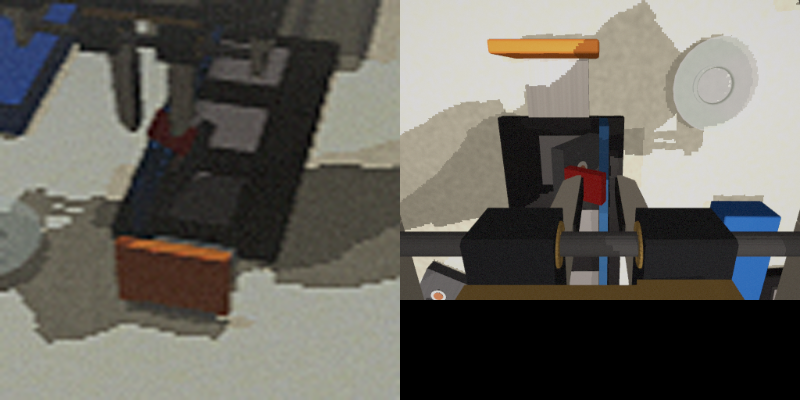

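The carrier is at about 50° and square, with the tab held between the fingers at (585,185) in the right view. Continuing over the top.

Call:
carry_out --commands '[[[0,5.8,-0.8,0,0,0,0.48],[0,5.8,-0.4,0,0,0,0.48],[0,5.8,0.2,0,0,0,0.48],[0,5.8,0.6,0,0,0,0.48],[0,5.7,1.2,0,0,0,0.48],[0,5.6,1.7,0,0,0,0.48],[0,4,1.5,0,0,0,0.48],[0,0,0,0,0,0,0.48]]]'

```text
time: 20.0
tcp_pos: [674.8, 128.9, 86.6]
ee_rot: [-0.0, 0.732, 0.682, -0.0]
contact_force: [0.6, 0.5, 0.9]
gripper_width: 24.3
grip_force: 0.3
```

Run:
```python
from h import *
show()
s=snap('side');w=snap('wrist')
A=cv2.resize(s['img'][170:270,190:290],(400,400),interpolation=cv2.INTER_CUBIC);B=cv2.resize(w['img'],(400,300));B=np.vstack([B,np.zeros((100,400,3),np.uint8)])
cv2.imwrite('pics/t9.png',cv2.cvtColor(np.hstack([A,B]),cv2.COLOR_RGB2BGR))
P=pts(w);
for n in('red','red2'):
  for m,c in blobs(w,n):
    q=P[m&(w['depth']>0)]; print(n,c,np.percentile(q,[3,50,97],axis=0).round(0).tolist())
```

```text
t20.0 tcp [674.8 128.9  86.6] yaw 85.9 tilt 0.0 F [0.6 0.5 0.9] w 24.3 g 0.3 q [-0.02  0.75 -0.41  1.78  0.43  0.71 -0.73]
red [225.3293578  231.08073394] [[641.0, 119.0, 70.0], [663.0, 136.0, 75.0], [672.0, 142.0, 76.0]]
```

The tab now lies horizontal at z 70–76 and reaches x 672, so red is upright. I'll rise, verify it, and move over green.

Call:
carry_out --commands '[[[0,0,-15,0,0,0,0.4],[0,0,-30,0,0,0,0.3],[0,0,-35,0,0,0,0.2],[0,0,-35,0,0,0,0.2],[-10,-25,0,0,0,0,0.2],[-10,-25,0,0,0,0,0.2],[-20,-22,0,0,0,-7.4,0.2],[0,0,0,0,0,-7.4,0.2],[0,0,0,0,0,-7.4,0.2],[0,0,0,0,0,-7.4,0.2],[0,0,0,0,0,-7.4,0.2],[0,0,0,0,0,-7.4,0.2],[0,0,0,0,0,-7.4,0.2],[0,0,0,0,0,-7.4,0.2]]]'

```text
time: 21.5
tcp_pos: [599.7, 94.1, 203.4]
ee_rot: [0.001, 0.297, 0.955, -0.0]
contact_force: [0.6, 0.2, 0.3]
gripper_width: 37.1
grip_force: 0.0
```

Run:
```python
from h import *
show(); to(415,-55,200)
for n in('scene','side','wrist'):
    s=snap(n,n+'10.png');P=pts(s);P[...,2]+= dict(scene=.8,side=-.9,wrist=0)[n]; ok=s['depth']>0
    for k in('red','red2'):
      for m,c in blobs(s,k,8):
        q=P[m&ok]; q=q[(q[:,1]<300)&(q[:,0]>500)]
        if len(q)>5: print(n,k,c,np.percentile(q,[3,50,97],axis=0).round(0).tolist())
    m=ok&(P[...,2]>30)&(P[...,2]<72)&(P[...,0]>600)&(P[...,0]<636)&(P[...,1]>95)&(P[...,1]<170)
    if m.sum()>5: print(n,'plate',np.percentile(P[m],[3,50,97],axis=0).round(0).tolist(),m.sum())
    for m,c in blobs(s,'green',8): print(n,'green',c)
    carrier(s,'green',0)
```

```text
t21.5 tcp [599.7  94.1 203.4] yaw 145.5 tilt 0.1 F [0.6 0.2 0.3] w 37.1 g 0.0 q [ 0.26  0.59 -0.77  1.87  0.53  0.89  0.2 ]
shift in tool axes [  67.7 -227.6    3.3]
scene red [246.75       218.41666667] [[639.0, 119.0, 73.0], [655.0, 130.0, 76.0], [670.0, 141.0, 79.0]]
scene plate [[628.0, 157.0, 36.0], [632.0, 159.0, 56.0], [636.0, 161.0, 70.0]] 21
scene green [273.5 168.5]
green tabtop [410.1 -57.   42. ] ((410.4920349121094, -57.62747573852539), (5.707825183868408, 17.98552131652832), 52.377777099609375) 13 zmax 45
  plate ((426.1045837402344, -35.52103805541992), (60.87497329711914, 53.293243408203125), 53.51695251464844) 140
side plate [[622.0, 108.0, 31.0], [625.0, 151.0, 52.0], [635.0, 160.0, 72.0]] 96
side green [308.66666667 180.        ]
green tabtop [407.8 -58.2  45.9] ((407.62908935546875, -58.742034912109375), (4.903665542602539, 19.730093002319336), 49.54969024658203) 9 zmax 47
  plate ((422.1015625, -36.689937591552734), (61.37899398803711, 56.624168395996094), 59.628990173339844) 171
wrist red [315.55430183 206.62341326] [[639.0, 119.0, 74.0], [654.0, 130.0, 75.0], [670.0, 141.0, 76.0]]
wrist plate [[624.0, 107.0, 32.0], [626.0, 132.0, 53.0], [628.0, 157.0, 71.0]] 631
wrist green [ 29.06083086 107.40949555]
green tabtop [409.7 -58.4  43.4] ((409.0942687988281, -59.53822326660156), (9.65162467956543, 22.74549102783203), 56.95954895019531) 292 zmax 46
  plate ((423.5547180175781, -37.82729721069336), (60.51706314086914, 53.37665557861328), 56.52206039428711) 1845
```

Red stands flat against the fence: its underside runs parallel at −12 mm and the tab top is at 76 mm. Next, green.

Call:
carry_out --commands '[[[8.75,-29,0,0,0,0,0.2],[8.75,-29,0,0,0,0,0.2],[8.75,-29,0,0,0,0,0.2],[8.75,-29,0,0,0,0,0.2],[8.75,-29,0,0,0,0,0.2],[8.75,-29,0,0,0,0,0.2],[8.75,-29,0,0,0,0,0.2],[8.75,-30,0,0,0,0,0.2],[0,0,30,0,0,0,0.2],[0,0,30,0,0,0,0.2],[0,0,30,0,0,0,0.2],[0,0,0,0,0,0,0.2]]]'

```text
time: 22.85
tcp_pos: [408.1, -56.9, 110.5]
ee_rot: [-0.002, 0.301, 0.954, -0.001]
contact_force: [0.3, 0.3, 0.5]
gripper_width: 37.0
grip_force: 0.0
```

Run:
```python
from h import *
show(); to(409.6,-58.2,27)
s=snap('wrist','w11.png'); carrier(s,'green',0)
```

```text
t22.9 tcp [408.1 -56.9 110.5] yaw 145.0 tilt 0.2 F [0.3 0.3 0.5] w 37.0 g 0.0 q [ 0.46  0.52 -0.64  2.37  0.75  0.45  0.15]
shift in tool axes [-2.2 -0.  83.5]
green tabtop [408.2 -59.   44.2] ((408.7740783691406, -59.44526672363281), (7.104903221130371, 24.21985626220703), 55.156150817871094) 309 zmax 46
  plate ((423.6665954589844, -38.1708984375), (59.79483413696289, 54.5468864440918), 55.97670364379883) 3455
```

Call:
carry_out --commands '[[[-2.1,-1.5,20,0,0,-1,0.2],[0,0,20,0,0,0,0.2],[0,0,20,0,0,0,0.2],[0,0,15,0,0,0,0.2],[0,0,8.5,0,0,0,0.2],[0,0,0,0,0,0,0.2]]]'

```text
time: 23.5
tcp_pos: [411.3, -59.4, 29.2]
ee_rot: [0.001, 0.291, 0.957, -0.0]
contact_force: [-0.1, 0.2, 1.0]
gripper_width: 37.3
grip_force: 0.0
```

Call:
carry_out --commands '[[[0,0,0,0,0,0,1],[0,0,0,0,0,0,1],[0,0,0,0,0,0,1],[0,0,0,0,0,0,1],[0,0,0,0,0,0,1],[0,0,-15,0,0,0,1],[0,0,-20,0,0,0,1],[0,0,0,0,0,0,1]]]'

```text
time: 24.3
tcp_pos: [410.4, -59.8, 65.0]
ee_rot: [0.001, 0.292, 0.957, 0.0]
contact_force: [-0.2, -0.2, -0.5]
gripper_width: 7.4
grip_force: 30.0
```

Run:
```python
from h import *
show()
s=snap('wrist','w12.png'); carrier(s,'green',36)
```

```text
t24.3 tcp [410.4 -59.8  65. ] yaw 146.1 tilt 0.1 F [-0.2 -0.2 -0.5] w 7.4 g 30.0 q [ 0.34  0.59 -0.48  2.41  0.95  0.32 -0.01]
green tabtop [408.1 -58.3  80.1] ((409.4856262207031, -59.14018249511719), (7.852164268493652, 25.111469268798828), 56.037193298339844) 726 zmax 82
  plate ((423.0509338378906, -36.84770584106445), (60.018150329589844, 52.34607696533203), 56.05400466918945) 5355
```

Call:
carry_out --commands '[[[0,0,0,0,0,7.5,1],[0,0,0,0,0,7.5,1],[0,0,0,0,0,7.5,1],[0,0,0,0,0,7.5,1],[0,0,0,0,0,7.5,1],[0,0,0,0,0,7.5,1],[0,0,0,0,0,7.5,1],[0,0,0,0,0,7.6,1],[15,4,0,0,0,0,1],[20,4,0,0,0,0,1],[20,4,0,0,0,0,1],[20,4,0,0,0,0,1],[20,5,0,0,0,0,1],[20,15,0,0,0,0,1],[6,20,0,0,0,0,1],[0,20,0,0,0,0,1],[0,20,0,0,0,0,1],[0,15,0,0,0,0,1],[0,0,0,0,0,0,1]]]'

```text
time: 26.25
tcp_pos: [530.9, 53.1, 62.5]
ee_rot: [0.001, 0.731, 0.682, 0.0]
contact_force: [-0.6, -0.0, -1.2]
gripper_width: 8.1
grip_force: 30.0
```

Run:
```python
from h import *
show()
s=snap('wrist','w13.png'); carrier(s,'green',36)
P=pts(s)
for m,c in blobs(s,'blue'):
    q=P[m&(s['depth']>0)];q=q[(q[:,2]>54)&(q[:,2]<62)&(q[:,0]>600)&(q[:,0]<680)]
    if len(q)>10: print('fence',cv2.minAreaRect(q[:,:2].astype(np.float32)),len(q))
```

```text
t26.2 tcp [530.9  53.1  62.5] yaw 86.0 tilt 0.1 F [-0.6 -0.  -1.2] w 8.1 g 30.0 q [ 0.01  0.64 -0.31  2.15  0.48  0.41 -0.76]
green tabtop [531.9  55.8  77.8] ((531.8050537109375, 54.683101654052734), (25.273916244506836, 7.866793632507324), 85.78082275390625) 705 zmax 79
  plate ((557.759765625, 54.534324645996094), (51.13865280151367, 59.69441604614258), 85.86819458007812) 2597
fence ((645.9042358398438, 165.8770294189453), (8.647525787353516, 9.031949043273926), 86.8913345336914) 336
fence ((637.7276000976562, 54.01213836669922), (92.5967025756836, 9.517698287963867), 86.1577377319336) 2065
fence ((631.0608520507812, -40.295326232910156), (47.70754623413086, 8.809958457946777), 85.33643341064453) 662
```

Call:
carry_out --commands '[[[0,15,0,0,0,0,1],[0,15,0,0,0,0,1],[0,10,5,0,0,0,1],[0,0,8,0,0,0,1],[0,0,3,0,0,0,1],[0,2,0,0,0,0,1],[0,2,0,0,0,0,1],[0,0,0,0,0,0,1]]]'

```text
time: 27.1
tcp_pos: [573.2, 50.6, 47.7]
ee_rot: [0.0, 0.731, 0.682, 0.0]
contact_force: [0.0, 0.0, -2.3]
gripper_width: 8.2
grip_force: 30.0
```

Call:
carry_out --commands '[[[0,1,0,0,0,0,1],[0,1,0,0,0,0,1],[0,0,0,0,0,0,1]]]'

```text
time: 27.4
tcp_pos: [575.3, 50.3, 47.7]
ee_rot: [0.0, 0.731, 0.682, 0.0]
contact_force: [-0.3, -0.1, -1.3]
gripper_width: 7.9
grip_force: 30.0
```

Call:
carry_out --commands '[[[0,1,1,0,0,0,1],[0,1,1,0,0,0,1],[0,0,0,0,0,0,1]]]'

```text
time: 27.7
tcp_pos: [577.0, 50.2, 45.4]
ee_rot: [-0.0, 0.731, 0.682, -0.0]
contact_force: [0.3, -0.3, -1.1]
gripper_width: 7.4
grip_force: 30.0
```

Call:
carry_out --commands '[[[0,0,0,0,0,0,0.48],[0,0,0,0,0,0,0.48],[0,0,0,0,0,0,0.48],[0,0,-5,0,0,0,0.48],[0,0,-5.5,0,0,0,0.48],[0,3,0,0,0,0,0.48],[0,3,0,0,0,0,0.48],[0,3,0,0,0,0,0.48],[0,0,0,0,0,0,0.48]]]'

```text
time: 28.6
tcp_pos: [585.2, 49.5, 55.8]
ee_rot: [-0.001, 0.731, 0.682, -0.001]
contact_force: [-3.2, 0.1, 2.4]
gripper_width: 24.1
grip_force: 1.8
```

Contact at 3 N, the same state as with red. Running the same arc.

Call:
carry_out --commands '[[[0,2.6,-5,0,0,0,0.48],[0,3.1,-5,0,0,0,0.48],[0,3.6,-4.6,0,0,0,0.48],[0,4,-4.3,0,0,0,0.48],[0,4.5,-3.8,0,0,0,0.48],[0,4.8,-3.4,0,0,0,0.48]]]'

```text
time: 29.2
tcp_pos: [604.2, 48.0, 82.4]
ee_rot: [-0.002, 0.731, 0.683, -0.004]
contact_force: [-16.4, 1.7, 16.1]
gripper_width: 24.4
grip_force: 11.1
```

Call:
carry_out --commands '[[[0,5,-3,0,0,0,0.48],[0,5.3,-2.5,0,0,0,0.48],[0,5.5,-2.1,0,0,0,0.48],[0,5.6,-1.6,0,0,0,0.48]]]'

```text
time: 29.6
tcp_pos: [630.5, 46.7, 93.2]
ee_rot: [0.001, 0.731, 0.682, 0.0]
contact_force: [-0.9, -0.5, 7.8]
gripper_width: 24.5
grip_force: 3.6
```

Forces match the red run. Continuing.

Call:
carry_out --commands '[[[0,5.8,-0.8,0,0,0,0.48],[0,5.8,-0.4,0,0,0,0.48],[0,5.8,0.2,0,0,0,0.48],[0,5.8,0.6,0,0,0,0.48],[0,5.7,1.2,0,0,0,0.48],[0,5.6,1.7,0,0,0,0.48],[0,4,1.5,0,0,0,0.48],[0,0,0,0,0,0,0.48]]]'

```text
time: 30.4
tcp_pos: [668.7, 43.9, 86.9]
ee_rot: [-0.0, 0.731, 0.682, -0.0]
contact_force: [-0.4, 0.3, 0.8]
gripper_width: 24.1
grip_force: 0.2
```

Call:
carry_out --commands '[[[0,0,-15,0,0,0,0.4],[0,0,-30,0,0,0,0.3],[0,0,-35,0,0,0,0.2],[0,0,-35,0,0,0,0.2],[0,-25,0,0,0,0,0.2],[0,-25,0,0,0,0,0.2],[0,-20,0,0,0,0,0.2],[0,0,0,0,0,0,0.2]]]'

```text
time: 31.2
tcp_pos: [596.1, 49.0, 203.9]
ee_rot: [0.0, 0.731, 0.683, -0.0]
contact_force: [0.1, 0.0, 0.0]
gripper_width: 36.9
grip_force: 0.0
```

Run:
```python
from h import *
show(); to(608,300,200)
im=[]
for n in('scene','side','wrist'):
    s=snap(n);im.append(cv2.cvtColor(s['img'],cv2.COLOR_RGB2BGR));P=pts(s);ok=s['depth']>0
    for k in('red','red2','green','yellow','orange'):
      for m,c in blobs(s,k,8):
        q=P[m&ok]; q=q[(q[:,0]>300)&(q[:,2]<120)]
        if len(q)>5: print(n,k,c.round(),np.percentile(q,[3,50,97],axis=0).round(0).tolist())
    for y in(50,134):
      m=ok&(P[...,2]>30)&(P[...,2]<72)&(P[...,0]>590)&(P[...,0]<634)&(abs(P[...,1]-y)<24)
      if m.sum()>9: print(n,'plate',y,np.percentile(P[m],[3,50,97],axis=0).round(0).tolist(),m.sum())
cv2.imwrite('pics/f1.png',np.hstack([cv2.resize(im[0][100:350,120:400],(400,357)),cv2.resize(im[2],(400,300),).copy()[:, :] if 0 else cv2.copyMakeBorder(cv2.resize(im[2],(400,300)),0,57,0,0,cv2.BORDER_CONSTANT)]))
```

```text
t31.2 tcp [596.1  49.  203.9] yaw 86.1 tilt 0.1 F [0.1 0.  0. ] w 36.9 g 0.0 q [ 0.15  0.51 -0.47  1.9   0.32  0.8  -0.57]
shift in tool axes [251.2  -5.    3.7]
scene red [247. 218.] [[640.0, 119.0, 73.0], [654.0, 130.0, 76.0], [670.0, 140.0, 78.0]]
scene green [232. 202.] [[635.0, 29.0, 66.0], [651.0, 49.0, 74.0], [666.0, 61.0, 77.0]]
scene orange [283. 236.] [[571.0, 231.0, 61.0], [604.0, 238.0, 65.0], [646.0, 243.0, 67.0]]
scene orange [352. 315.] [[607.0, 496.0, 47.0], [622.0, 514.0, 51.0], [629.0, 521.0, 56.0]]
side green [231. 185.] [[634.0, 38.0, 74.0], [647.0, 43.0, 77.0], [661.0, 54.0, 79.0]]
side orange [232. 232.] [[570.0, 230.0, 64.0], [605.0, 237.0, 67.0], [641.0, 242.0, 69.0]]
side plate 50 [[617.0, 28.0, 33.0], [619.0, 55.0, 53.0], [628.0, 74.0, 70.0]] 52
side plate 134 [[622.0, 113.0, 32.0], [624.0, 139.0, 51.0], [633.0, 157.0, 69.0]] 59
wrist red [309.  92.] [[639.0, 119.0, 74.0], [654.0, 130.0, 75.0], [670.0, 141.0, 77.0]]
wrist green [306. 181.] [[635.0, 36.0, 73.0], [650.0, 48.0, 75.0], [665.0, 59.0, 77.0]]
wrist plate 50 [[619.0, 28.0, 32.0], [621.0, 49.0, 53.0], [623.0, 72.0, 71.0]] 151
wrist plate 134 [[624.0, 111.0, 32.0], [626.0, 134.0, 52.0], [628.0, 156.0, 71.0]] 157
```

View pics/f1.png

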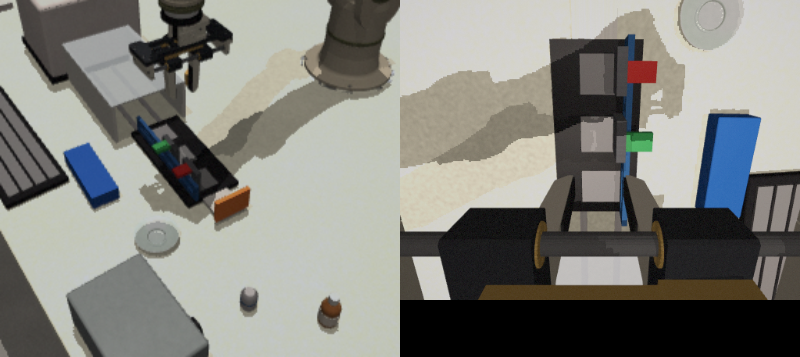

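Both carriers stand: the red tab is at (642,72) and the green at (640,142) in the right view, reaching over the fence, with the underside planes parallel to it. Before pushing home I'll check that no third carrier (yellow) is hidden in an unseen spot.

Run:
```python
from h import *
# table extent & unseen 40mm-scale cells within reach
seen=np.zeros((60,110),bool) # x -100..1100 step20 ; y -1100..1100
gx=np.arange(-90,1110,20);gy=np.arange(-1090,1110,20)
for p in 'ab':
    s=load(p)
    X,Y=np.meshgrid(gx,gy,indexing='ij'); Q=np.stack([X,Y,np.full(X.shape,12.)],-1)@s['R'].T+s['t']
    u=(Q[...,0]/Q[...,2]*s['fx']+s['cx']).round().astype(int);v=(Q[...,1]/Q[...,2]*s['fy']+s['cy']).round().astype(int)
    inn=(u>=0)&(u<512)&(v>=0)&(v<384)&(Q[...,2]>0)
    d=s['depth'][v.clip(0,383),u.clip(0,511)]
    seen|=inn&(d>Q[...,2]-15)
X,Y=np.meshgrid(gx,gy,indexing='ij');r=np.hypot(X,Y)
h=(~seen)&(r>380)&(r<1080)&(X>-60)
h=cv2.morphologyEx(h.astype(np.uint8),cv2.MORPH_OPEN,np.ones((3,3),np.uint8))
n,l,st,c=cv2.connectedComponentsWithStats(h)
for i in range(1,n): print('hidden x',gx[st[i,1]],gx[st[i,1]+st[i,3]-1],'y',gy[st[i,0]],gy[st[i,0]+st[i,2]-1],'cells',st[i,4])
show()
```

```text
hidden x -50 830 y 590 1070 cells 630
hidden x 130 350 y -1050 -850 cells 122
hidden x 430 690 y -970 -230 cells 422
hidden x 770 810 y -90 30 cells 21
hidden x 850 950 y 230 450 cells 69
t31.4 tcp [599.5  48.7 203.3] yaw 86.0 tilt 0.1 F [ 0.5 -0.2 -0.1] w 36.9 g 0.0 q [ 0.15  0.52 -0.47  1.9   0.32  0.8  -0.57]
```

Call:
carry_out --commands '[[[0,-15,-40,0,0,0,0.2],[0,-15,-40,0,0,0,0.2],[39,-14,-15,0,0,0,0.2],[39,-14,-15,0,0,0,0.2],[39,-14,-15,0,0,0,0.2],[39,-14,-15,0,0,0,0.2],[39,-14,0,0,0,0,0.2],[39,-14,0,0,0,0,0.2],[39,-14,0,0,0,0,0.2],[39,-14,0,0,0,0,0.2],[39,-14,0,0,0,0,0.2],[39,-14,0,0,0,0,0.2],[39,-14,0,0,0,0,0.2],[39,-14,0,0,0,0,0.2],[39,-14,0,0,0,0,0.2],[39,-14,0,0,0,0,0.2],[39,-14,0,0,0,0,0.2],[39,-14,0,0,0,0,0.2]]]'

```text
time: 33.15
tcp_pos: [388.3, 690.8, 342.2]
ee_rot: [-0.0, 0.731, 0.682, -0.0]
contact_force: [0.4, 0.7, 0.3]
gripper_width: 37.2
grip_force: 0.0
```

```bash
cat >> h.py <<'E'
def lookup():
    show(); s=snap('wrist','look.png');P=pts(s);ok=s['depth']>0
    print('seen x,y',np.percentile(P[ok&(abs(P[...,2])<12)][:,:2],[1,99],axis=0).round().tolist(),'zmin %.0f'%P[ok][:,2].min())
    m=(ok&(P[...,2]>6)&(P[...,2]<100)).astype(np.uint8); n,l,st_,c=cv2.connectedComponentsWithStats(m)
    for i in range(1,n):
        if st_[i,4]>60: q=P[l==i]; print(c[i].round(),st_[i,4],np.percentile(q,[2,50,98],axis=0).round(0).tolist(),s['img'][l==i].mean(0).round())
    print('yellow',[(c.round(),m.sum(),P[m&ok].mean(0).round()) for m,c in blobs(s,'yellow')])
E
python3 -c "
from h import *
lookup()"
```

```text
t33.1 tcp [388.3 690.8 342.2] yaw 86.0 tilt 0.0 F [0.4 0.7 0.3] w 37.2 g 0.0 q [-0.84  0.66 -0.56  1.26  0.34  1.31 -1.46]
seen x,y [[-83.0, 245.0], [821.0, 900.0]] zmin -5
[37.  9.] 1417 [[58.0, 899.0, 7.0], [112.0, 900.0, 42.0], [151.0, 912.0, 51.0]] [58. 58. 55.]
[501.  18.] 755 [[739.0, 830.0, 7.0], [741.0, 849.0, 25.0], [755.0, 873.0, 45.0]] [50. 35. 20.]
[270.  35.] 5718 [[317.0, 830.0, 19.0], [421.0, 848.0, 49.0], [523.0, 868.0, 51.0]] [124. 115. 109.]
[395. 248.] 635 [[598.0, 500.0, 9.0], [608.0, 516.0, 47.0], [625.0, 526.0, 75.0]] [83. 66. 52.]
[506. 276.] 224 [[829.0, 384.0, 6.0], [831.0, 428.0, 11.0], [833.0, 459.0, 19.0]] [30. 30. 28.]
[444. 287.] 98 [[703.0, 415.0, 8.0], [710.0, 422.0, 30.0], [718.0, 424.0, 43.0]] [57. 54. 53.]
[466. 369.] 231 [[762.0, 181.0, 9.0], [788.0, 210.0, 13.0], [801.0, 237.0, 16.0]] [133. 134. 128.]
yellow []
```

No carrier is hidden there, so two is the count. I'll move to the front side of the handle with the fingers shut.

Call:
carry_out --commands '[[[-30,19,0,0,0,0,1],[-30,19,0,0,0,0,1],[-30,19,0,0,0,0,1],[-30,19,0,0,0,0,1],[-30,19,0,0,0,0,1],[-30,19,0,0,0,0,1],[-30,19,20,0,0,0,1],[-30,19,20,0,0,0,1],[-30,19,20,0,0,0,1],[-30,19,20,0,0,0,1],[-30,19,20,0,0,0,1],[-30,19,20,0,0,0,1],[-30,19,20,0,0,0,1],[0,0,0,0,0,0,1]]]'

```text
time: 34.6
tcp_pos: [610.6, 275.5, 198.8]
ee_rot: [0.001, 0.734, 0.679, -0.003]
contact_force: [-1.4, -1.1, 0.2]
gripper_width: 0.5
grip_force: 0.0
```

```bash
python3 -c "
from h import *
show(); to(607,275,46)"
```

```text
t34.6 tcp [610.6 275.5 198.8] yaw 85.6 tilt 0.3 F [-1.4 -1.1  0.2] w 0.5 g 0.0 q [-0.17  0.62 -0.53  1.74  0.39  0.9  -0.95]
shift in tool axes [  0.   -3.2 152.8]
```

Call:
carry_out --commands '[[[0,-3,30,0,0,0,1],[0,0,35,0,0,0,1],[0,0,35,0,0,0,1],[0,0,30,0,0,0,1],[0,0,23,0,0,0,1],[0,0,0,0,0,0,1],[-6,0,0,0,0,0,1],[-6,0,0,0,0,0,1],[-5,0,0,0,0,0,1],[-4,0,0,0,0,0,1],[-4,0,0,0,0,0,1],[-4,0,0,0,0,0,1]]]'

```text
time: 35.8
tcp_pos: [602.8, 253.6, 49.8]
ee_rot: [0.0, 0.731, 0.682, 0.0]
contact_force: [-0.3, -0.2, 0.2]
gripper_width: 0.7
grip_force: 0.0
```

Call:
carry_out --commands '[[[-3,0,0,0,0,0,1],[-4,0,0,0,0,0,1],[-5,0,0,0,0,0,1],[-6,0,0,0,0,0,1],[-7,0,0,0,0,0,1],[-8,0,0,0,0,0,1],[-8,0,0,0,0,0,1],[-8,0,0,0,0,0,1],[-8,0,0,0,0,0,1],[-8,0,0,0,0,0,1],[-8,0,0,0,0,0,1],[-8,0,0,0,0,0,1],[-8,0,0,0,0,0,1],[-8,0,0,0,0,0,1],[-7,0,0,0,0,0,1],[-6,0,0,0,0,0,1],[-5,0,0,0,0,0,1],[-4,0,0,0,0,0,1],[-3,0,0,0,0,0,1],[0,0,0,0,0,0,1]]]'

```text
time: 37.8
tcp_pos: [594.1, 131.3, 49.2]
ee_rot: [0.0, 0.731, 0.682, -0.001]
contact_force: [0.6, -0.5, -0.4]
gripper_width: 0.5
grip_force: 0.0
```

Run:
```python
from h import *
show()
for n in('scene','wrist'):
    s=snap(n);P=pts(s);ok=s['depth']>0
    for k in('red','red2','green','orange'):
      for m,c in blobs(s,k,8):
        q=P[m&ok]; q=q[(q[:,0]>500)&(q[:,2]<120)&(q[:,1]<300)]
        if len(q)>5: print(n,k,c.round(),np.percentile(q,[3,50,97],axis=0).round(0).tolist())
```

```text
t37.8 tcp [594.1 131.3  49.2] yaw 86.0 tilt 0.1 F [ 0.6 -0.5 -0.4] w 0.5 g 0.0 q [-0.03  0.74 -0.43  1.98  0.57  0.55 -0.93]
scene red [226. 195.] [[635.0, -1.0, 72.0], [651.0, 10.0, 75.0], [663.0, 22.0, 78.0]]
scene green [215. 181.] [[625.0, -84.0, 68.0], [641.0, -70.0, 75.0], [658.0, -58.0, 78.0]]
scene orange [253. 214.] [[609.0, 112.0, 62.0], [624.0, 116.0, 65.0], [637.0, 119.0, 67.0]]
wrist orange [299. 251.] [[615.0, 119.0, 22.0], [621.0, 120.0, 38.0], [630.0, 121.0, 50.0]]
wrist orange [287. 245.] [[614.0, 120.0, 23.0], [615.0, 120.0, 29.0], [616.0, 121.0, 33.0]]
wrist orange [321. 259.] [[631.0, 119.0, 43.0], [633.0, 119.0, 46.0], [634.0, 120.0, 49.0]]
wrist orange [310. 261.] [[623.0, 119.0, 45.0], [626.0, 119.0, 48.0], [629.0, 120.0, 52.0]]
```

Call:
carry_out --commands '[[[-3,0,0,0,0,0,1],[-5,0,0,0,0,0,1],[-6,0,0,0,0,0,1],[-8,0,0,0,0,0,1],[-9,0,0,0,0,0,1],[-10,0,0,0,0,0,1],[-10,0,0,0,0,0,1],[-10,0,0,0,0,0,1],[-10,0,0,0,0,0,1],[-10,0,0,0,0,0,1],[-10,0,0,0,0,0,1],[-9,0,0,0,0,0,1],[-8,0,0,0,0,0,1],[-7,0,0,0,0,0,1],[-6,0,0,0,0,0,1],[-6,0,0,0,0,0,1],[-5,0,0,0,0,0,1],[-4,0,0,0,0,0,1],[-3,0,0,0,0,0,1],[-2,0,0,0,0,0,1]]]'

```text
time: 39.9
tcp_pos: [584.5, -8.6, 49.4]
ee_rot: [-0.0, 0.731, 0.682, -0.0]
contact_force: [-1.9, 3.7, -0.9]
gripper_width: 0.4
grip_force: 1.3
```

Call:
carry_out --commands '[[[-2,0,0,0,0,0,1],[-2,0,0,0,0,0,1],[-2,0,0,0,0,0,1]]]'

```text
time: 40.2
tcp_pos: [584.1, -14.4, 49.4]
ee_rot: [-0.0, 0.731, 0.682, 0.0]
contact_force: [-1.4, 1.8, 0.3]
gripper_width: 0.6
grip_force: 1.3
```

Call:
carry_out --commands '[[[-2,0,0,0,0,0,1],[-2,0,0,0,0,0,1],[-1.5,0,0,0,0,0,1],[-1.5,0,0,0,0,0,1]]]'

```text
time: 40.6
tcp_pos: [583.8, -19.0, 49.5]
ee_rot: [-0.001, 0.731, 0.683, 0.001]
contact_force: [-2.2, 12.6, -1.1]
gripper_width: 0.8
grip_force: 6.3
```

Call:
carry_out --commands '[[[-1,0,0,0,0,0,1],[-1,0,0,0,0,0,1],[-1,0,0,0,0,0,1]]]'

```text
time: 40.9
tcp_pos: [583.8, -19.1, 49.5]
ee_rot: [-0.002, 0.73, 0.684, 0.003]
contact_force: [-2.8, 20.0, -2.0]
gripper_width: 0.5
grip_force: 9.6
```

The tray reached its stop: 20 N with no movement, at the expected position. Retreating, then a last check.

Call:
carry_out --commands '[[[4,0,0,0,0,0,1],[10,0,0,0,0,0,1],[20,0,0,0,0,0,1],[20,0,-20,0,0,0,1],[20,0,-40,0,0,0,1],[20,0,-40,0,0,0,1],[20,0,-40,0,0,0,1],[20,-20,0,0,0,0,1],[0,-30,0,0,0,0,1],[0,0,0,0,0,0,1]]]'

```text
time: 41.9
tcp_pos: [539.9, 113.2, 190.0]
ee_rot: [0.0, 0.73, 0.683, -0.001]
contact_force: [0.6, -0.7, 0.3]
gripper_width: 0.6
grip_force: 0.0
```

Run:
```python
from h import *
show()
s=snap('scene','end.png');P=pts(s);P[...,2]+=.8;ok=s['depth']>0
h=cv2.cvtColor(s['img'],cv2.COLOR_RGB2HSV)
for k in('red','red2','green','orange'):
  for m,c in blobs(s,k,5):
    q=P[m&ok]; q=q[(q[:,0]>350)&(q[:,2]<130)]
    if len(q)>3: print(k,c.round(),np.percentile(q,[3,50,97],axis=0).round(0).tolist())
cv2.imwrite('pics/end2.png',cv2.resize(cv2.cvtColor(s['img'],cv2.COLOR_RGB2BGR)[100:340,120:380],(780,600)[:2] if 0 else (650,600),interpolation=cv2.INTER_CUBIC))
a=load('a');Pa=pts(a)
for n,(x,y) in dict(brass=(414,-180),obj=(712,412),bottle=(622,512),mouse=(350,-362),box=(793,-15),dish=(759,192)).items():
    o=[]
    for Q,S in((Pa,a),(pts(s),s)):
        m=(S['depth']>0)&(Q[...,2]>7)&(Q[...,2]<85)&(np.hypot(Q[...,0]-x,Q[...,1]-y)<60); o.append(Q[m][:,:2].mean(0).round(1))
    print(n,*o)
```

```text
t41.9 tcp [539.9 113.2 190. ] yaw 86.2 tilt 0.1 F [ 0.6 -0.7  0.3] w 0.6 g 0.0 q [ 0.11  0.5  -0.6   2.01  0.41  0.75 -0.8 ]
orange [235. 183.] [[548.0, -94.0, 13.0], [587.0, -33.0, 65.0], [625.0, -26.0, 69.0]]
orange [352. 315.] [[606.0, 497.0, 48.0], [623.0, 514.0, 52.0], [628.0, 521.0, 57.0]]
brass [ 413.9 -177.9] [nan nan]
obj [712.8 413.1] [713.  413.3]
bottle [623.1 512.6] [623.2 512.4]
mouse [ 350.2 -361. ] [ 350.2 -360.4]
box [795.9 -14. ] [795.6 -13.7]
dish [758.1 192.4] [758.2 192.6]<stdin>:14: RuntimeWarning: Mean of empty slice.
  ret = um.true_divide(
```

View pics/end2.png

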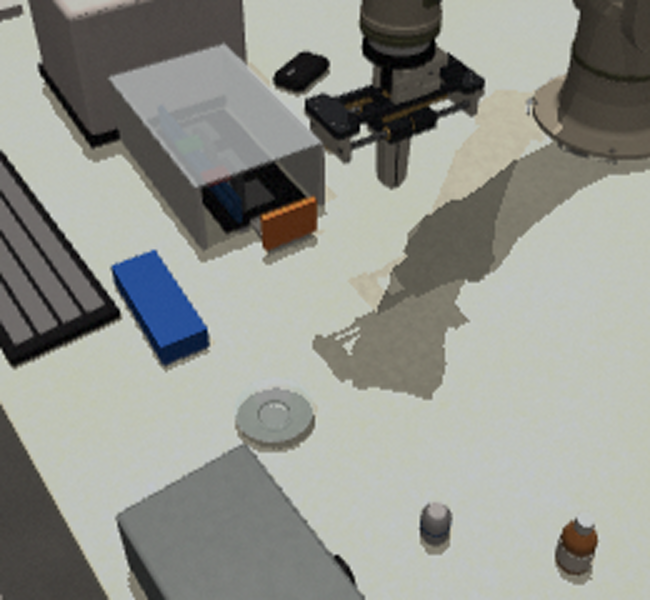

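The tray is home with both tabs dimly visible through the hood, green at (190,145) and red at (212,180). The bystanders haven't moved; brass is hidden by the arm in this view, so I'll check it from the side and then hand in.

Run:
```python
from h import *
b=load('b');s=snap('side')
for S in(b,s):
    Q=pts(S);m=(S['depth']>0)&(Q[...,2]>7)&(Q[...,2]<85)&(np.hypot(Q[...,0]-410,Q[...,1]+178)<60);print(Q[m][:,:2].mean(0).round(1),m.sum())
print(env.close_job())
```

```text
[ 406.7 -176.2] 90
[ 406.9 -176.1] 93
the job is handed in; nothing more can be done
None
```

I handed the job in. The red and green carriers, the only two I found, stood flat against the fence with tabs on top, and the tray is fully home with the other things unmoved. I could not see the table behind the scanner, so a third carrier there would have been missed.

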